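# Push a bottle home in the vee of a capping stand

### The arm

A 6-joint arm with a two-finger parallel gripper is mounted at the origin on a cart in front of the work surface, level with it; the furniture and walls round the work are solid. World frame = base frame: x ahead of the robot, y to its left, z up, the work surface at z = 0. Lengths are in m, angles in rad, forces in N, time in s.
With the tool pointing down it reaches from about 0.225 to 0.875 m from the base axis. Payload 3.4 kg.
Tool frame: the origin (TCP) lies midway between the tips of the shut fingers; the grasp point (between the pads) lies 19 mm behind it (bot.grip_depth is the distance from the TCP to the grasp point, in m); z points along the fingers, y is the line along which they close (so a half turn about z gives the same grasp; the last joint's range is limited). The gripper opens to 85 mm and grips with 20 to 120 N. Pads are 22 mm wide; open, the fingers measure 114 mm over their backs; the gripper's body (76 mm by 85 mm) begins 54 mm behind the grasp point. The pads swing forward as they close: fully open they stand 13 mm farther back than shut.
Start: joints at [1.163, 0.276, 1.505, -0, 1.361, -0.121], TCP at [0.163, 0.552, 0.231] pointing down, gripper open.
Joint ranges: [-2.89, 2.89], [-0.75, 2.08], [0.22, 2.7], [-1.18, 4.32], [0.11, 2.71], [-2.7, 2.7]. Speed limits (rad/s): [2.57, 2.57, 3.14, 3.14, 3.14, 3.14].

### API

Orientations are given as a rotation vector (axis times angle).
In Python, from bench import bot gives the robot as it stands. The module is installed in compiled form; this text tells all that it offers.
- The arm moves only by the tool apply_moves, never from a script. Its argument "commands" is a list of rows, each a list of 7 numbers: the closure, from -1 (fully open) to 1 (shut), then the shift along the tool's x, y, z in m, then the turn, a rotation vector about the tool's x, y, z in degrees. In form: [[fingers, dx, dy, dz, ax, ay, az], ...]. A call has 1 to 12 rows; each row is the pose to reach, as a shift and turn from the pose commanded when the call began, along the tool's axes at that moment; what a row does not reach only later rows make up. A row lasts 1/10 s, in which the tool goes at most 50 mm and 8.59 degrees, less where a joint would pass 70% of its speed; a pose out of reach is approached as far as the arm can. A call with a gripper value outside its range is refused whole. The fingers move at their own pace and stop on an object; "squeeze" is the grip in N (left out, the last holds). Time passes only in rows, so rows that repeat a pose let the fingers close. It gives the time, the measured TCP pose, the force, the opening and the grip force at its end, in the units of the state.
- bot.sense(): the state, without advancing time (a new reading comes with each control period).
- bot.grab_frame(name): name is "scene" or "top" or "wrist"; returns (picture, depth): 420x560x3 uint8, blue, green, red; 420x560 float32, m along the optical axis (not along the pixel's ray), 0 where there is no reading.
- bot.camera_model(name): a dict with "intrinsics" (3x3 intrinsics, pixels), "R" (3x3) and "t" (3): a world point X has camera coordinates R X + t; the wrist camera has in their place "tool_from_camera" (4x4, takes a point from camera to tool coordinates, whose origin is the TCP and whose axes are the flange's). Camera axes: x right, y down, z forward; pixel columns grow to the right and rows downward; lengths in m; the calibration is good to about 2 mm. A picture is of the moment at which its call begins: read the wrist's pose just before it. camera_model takes no time and is no camera call.
- bot.hand_in(): hands the job in; it is judged then, once.
The state is a dict: "t": time; "joint_positions": joint angles; "joint_velocities": joint speeds; "tau": joint torques, N m; "position": TCP position; "tcp_rot": TCP orientation; "contact_force": force on the tool from outside, world axes, zero at the start; "moment": the same for the moment, N m; "width": opening from 0.0 (shut) to 1.0 (fully open); "grip_force": force on a finger pad.
Only numpy, scipy, OpenCV 4.12 (cv2) and the standard library are available. Lean on these libraries where they do the work, as an engineer would, in place of code of your own. Each camera call takes 0.05 s, during which the arm holds its last target. There are 200 camera calls.

### The job

Lift the amber bottle out of its carrier by the black cap and stand it gently on the clear front part of the capping stand's plate, then let go. Now take hold of it again lower down, by its body, and slide it along the plate, without lifting it, under the head until it is fully home in the blue vee, centred against both faces; leave it standing there. Keep it upright, and leave the white bottle, the vial and the beaker alone.

Things in the scene. Friction and masses are not known exactly. Their poses are not given: they have to be found in the camera images.
- amber: Amber glass reagent bottle with a black cap, 140 mm tall, 0.25 to 0.5 kg. Body 66 mm diameter, upright sides up to about 80 mm above the bottom, then sloping shoulders; the cap is a cylinder of 32 mm diameter from 118 to 140 mm above the bottom. Origin at the centre of the underside, z up through the cap. It starts upright in one of the two cells of the carrier.
- carrier: Grey two-cell open bottle carrier, fixed, 84 (x) by 168 (y) by 85 mm high, walls and floor 4 mm. Origin at the centre of its underside; the cells lie side by side along its y, centres 41 mm either side of the origin, each 76 (x) by 78 mm (y) inside: only 5 mm clear round the amber bottle, so fingers cannot go down beside its body.
- stand: Capping stand, fixed. Origin on the worktop straight below the place where the bottle's axis belongs; x points into the vee, away from the robot; z up. Grey plate of slippery plastic (friction about 0.25, as the vee) 8 mm thick, x = -150 to +100 mm, 110 mm wide; its clear front part, where the bottle is first put down, is x = -150 to -30 mm.
- seat (a point): Point on top of the stand's plate (8 mm above the worktop) where the centre of the bottle's underside belongs when the bottle touches both vee faces; axes as the stand's.
- vee (a point): Apex of the blue vee, 47 mm beyond the seat along the stand's x, at the top of its two blocks, 32 mm above the worktop. The vee's two upright faces make 90 degrees, open to the stand's -x, and end about 38 mm either side of the middle, 9 mm beyond the seat in x. Hold or push the bottle 50 to 60 mm above the worktop to pass over the blocks.
- chuck (a point): Centre of the underside of the dark round chuck, 30 mm diameter, above the seat, 168 mm over the worktop, 20 mm above a seated bottle's cap. Over it a white head (stand x = -12 to +100, y = +-25 mm, from 180 mm up) on a post at x = +78 mm. No room for an upright gripper over the seat: tilt the tool some 30 degrees or more, pointing into the vee.
- white: White bottle with a blue cap, 60 mm diameter, 110 mm tall, loose, standing in the other cell of the carrier; origin at the centre of its underside. To be left alone.
- vial: Small sample vial with a coloured cap, 22 mm diameter, 48 mm tall, loose, standing on the worktop between carrier and stand; origin at the centre of its underside. To be left alone.
- beaker: Small beaker, about 40 mm wide and 40 mm tall, loose, standing on the worktop to the left of the stand; origin at the centre of its underside. To be left alone.

How it is judged:
By the outcome, as a careful person would: the job done as asked, in the order asked, and still so for the second after the job is handed in, with the robot touching nothing.
It also fails if it takes over 64 s, if anything falls off the work surface, if the arm or the gripper's body presses on something with over 40 N, if the wrist force passes 120 N, or if a joint passes its speed limit or range.

## Working session

There is one attempt and no reset: what is moved stays moved. The work goes in short steps, Python scripts to look and compute and a tool call to move; the robot and the scene stay as the last step left them, time stands still between calls to the robot, and variables do not carry over. Pictures are saved under pics/ and viewed, at most 10 in all, crops included, and the job is handed in when it is done.

Besides the shell and the picture viewer there is one more tool, called after "Request:" as name(argument=value, ...) on one line, values as JSON. apply_moves: Moves the arm, as the interface text tells. Its arguments: {"type":"object","properties":{"commands":{"type":"array","items":{"type":"array","items":{"type":"number"}}},"squeeze":{"type":"number"}},"required":["commands"]}

```bash
mkdir -p pics; cat > h.py <<'E'
import numpy as np, cv2
from bench import bot
from scipy.spatial.transform import Rotation as R
np.set_printoptions(precision=4,suppress=True)
def cam(n):
    m=bot.camera_model(n); return m
def pts(n,depth):
    m=cam(n); K=np.array(m["intrinsics"]); h,w=depth.shape
    u,v=np.meshgrid(np.arange(w),np.arange(h))
    P=np.stack([(u-K[0,2])/K[0,0]*depth,(v-K[1,2])/K[1,1]*depth,depth],-1)
    if "R" in m: return (P-np.array(m["t"]))@np.array(m["R"])
    return P
E
python3 - <<'E'
from h import *
s=bot.sense(); print(s)
for n in ("scene","top"):
    p,d=bot.grab_frame(n); cv2.imwrite(f"pics/{n}0.png",p); np.savez(f"{n}0.npz",p=p,d=d)
    m=cam(n); print(n,m["intrinsics"],-np.array(m["R"]).T@np.array(m["t"]))
E
```

```text
{'t': 0.0, 'joint_positions': array([ 1.163 ,  0.2766,  1.5061, -0.    ,  1.3607, -0.121 ]), 'joint_velocities': array([0.0014, 0.0003, 0.0009, 0.0007, 0.0019, 0.0002]), 'tau': array([  0.0005, -41.6784, -24.5806,   0.0001,   0.0112,   0.    ]), 'position': array([0.1624, 0.551 , 0.2304]), 'tcp_rot': array([-0.4489, -3.1089,  0.0027]), 'contact_force': array([-0.8651,  0.823 , -0.4824]), 'moment': array([0.0267, 0.0061, 0.0075]), 'grip_force': 0.0, 'width': 1.0035991899022654}
scene [[517.8688   0.     280.3157]
 [  0.     517.8688 207.0628]
 [  0.       0.       1.    ]] [-0.1281 -0.6407  1.0707]
top [[502.9996   0.     276.3913]
 [  0.     502.9996 203.9053]
 [  0.       0.       1.    ]] [ 0.3236 -0.1287  1.2948]
```

View pics/scene0.png

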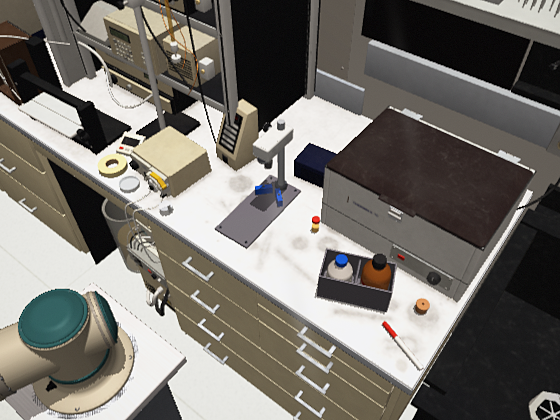

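View pics/top0.png

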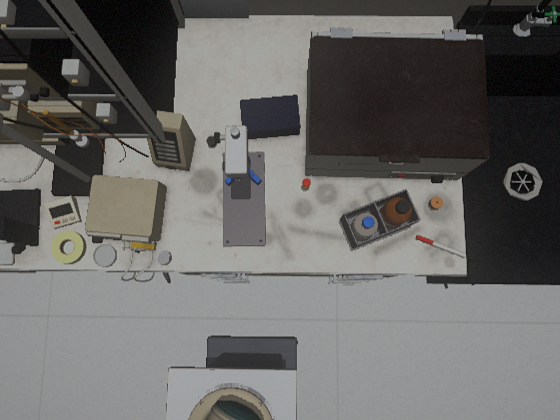

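The views show the amber cap at scene (379,261) / top (402,202), the white bottle in the left cell, the stand at top (243,198) with the blue vee at (243,180), and the vial at top (306,184). Next I measure them from depth and colour.

```bash
python3 - <<'E'
from h import *
D={n:np.load(n+"0.npz") for n in("scene","top")}
X={n:pts(n,D[n]["d"]) for n in D}
for n in D:
    P=X[n];p=D[n]["p"].astype(int);ok=D[n]["d"]>0
    hsv=cv2.cvtColor(D[n]["p"],cv2.COLOR_BGR2HSV)
    z=P[...,2]
    # work surface check
    win=ok&(P[...,0]>.3)&(P[...,0]<.95)&(P[...,1]<.25)&(P[...,1]>-.6)
    t=win&(abs(z)<.006); print(n,"table z",np.median(z[t]))
    blue=win&(hsv[...,0]>105)&(hsv[...,0]<128)&(hsv[...,1]>150)&(hsv[...,2]>60)
    k,l,st,c=cv2.connectedComponentsWithStats(blue.astype(np.uint8))
    for i in range(1,k):
        if st[i,4]>8: print(" blue",c[i],st[i,4],np.median(P[l==i],0),P[l==i].max(0),P[l==i].min(0))
    pl=win&(abs(z-.008)<.004)&(p.max(-1)<135)&(hsv[...,1]<60)
    k,l,st,c=cv2.connectedComponentsWithStats(pl.astype(np.uint8))
    i=1+np.argmax(st[1:,4]); Q=P[l==i]; print(" plate",c[i],st[i,4],np.median(Q[:,2]),cv2.minAreaRect((Q[:,:2]*1000).astype(np.float32)))
    # cap tops by height, right side
    cap=win&(P[...,1]<-.2)&(P[...,0]<.68)&(z>.095)&(z<.16)
    k,l,st,c=cv2.connectedComponentsWithStats(cap.astype(np.uint8))
    for i in range(1,k):
        if st[i,4]>15:
            Q=P[l==i]; T=Q[Q[:,2]>Q[:,2].max()-.006]; print(" cap",c[i],st[i,4],Q[:,2].max(),cv2.minEnclosingCircle((T[:,:2]*1000).astype(np.float32)),T.mean(0))
    rim=win&(P[...,1]<-.2)&(P[...,0]<.68)&(abs(z-.085)<.004)
    k,l,st,c=cv2.connectedComponentsWithStats(rim.astype(np.uint8)); 
    Q=P[rim]; print(" rim",rim.sum(),cv2.minAreaRect((Q[:,:2]*1000).astype(np.float32)))
    hd=win&(P[...,1]<.2)&(P[...,1]>-.2)&(z>.16)&(z<.3)&(P[...,0]<.8)
    Q=P[hd]; print(" head",hd.sum(),cv2.minAreaRect((Q[:,:2]*1000).astype(np.float32)),Q.min(0),Q.max(0))
E
```

```text
scene table z -0.00038850795180982747
 blue [261.6574 188.8796] 108 [0.6259 0.0068 0.0283] [0.6519 0.0317 0.0352] [ 0.6113 -0.0115  0.0053]
 blue [278.4902 194.6078] 51 [ 0.6327 -0.0477  0.0308] [ 0.6509 -0.0272  0.0379] [ 0.6154 -0.063   0.026 ]
 blue [341.0763 259.855 ] 131 [ 0.4999 -0.3286  0.1131] [ 0.5446 -0.2968  0.1198] [ 0.488  -0.3415  0.0584]
 plate [249.6678 216.9831] 1839 0.007474566482569724 ((575.1139526367188, -22.97823715209961), (249.083984375, 111.47711944580078), 1.511188268661499)
 cap [402.6266 236.115 ] 2914 0.1599416687124342 ((642.2198486328125, -391.3290710449219), 189.81640625) [ 0.6335 -0.4051  0.1569]
 cap [340.9595 261.3041] 148 0.11978151765560777 ((500.4644775390625, -329.9180908203125), 13.958728790283203) [ 0.5009 -0.3285  0.1154]
 cap [377.4726 269.0308] 584 0.14855407731095702 ((534.5219116210938, -405.115478515625), 16.211708068847656) [ 0.5338 -0.405   0.1444]
 rim 941 ((557.197265625, -400.8094482421875), (199.2080841064453, 383.0198974609375), 5.612653732299805)
 head 3032 ((693.0822143554688, -0.1741790771484375), (399.71624755859375, 213.10261
[... 565 characters left out ...]
9517889022827)
 cap [394.8174 166.0615] 1106 0.15998162118926215 ((634.5286254882812, -389.1911926269531), 187.00839233398438) [ 0.6342 -0.3867  0.1568]
 cap [398.5753 209.1409] 511 0.15014805356377325 ((536.1244506835938, -402.15545654296875), 14.517605781555176) [ 0.5349 -0.4004  0.1456]
 cap [367.824 221.68 ] 125 0.11863974100086382 ((503.5034484863281, -325.9180908203125), 13.53958511352539) [ 0.5029 -0.3258  0.1147]
 rim 624 ((543.324462890625, -387.6414794921875), (373.8149719238281, 186.16421508789062), 89.22918701171875)
 head 3521 ((693.6503295898438, -0.1570281982421875), (212.60728454589844, 399.6297607421875), 0.008465416729450226) [ 0.5873 -0.2     0.1602] [0.8    0.1997 0.2999]
```

```bash
cat >> h.py <<'E'
def tool(yaw=0,tilt=0):  # down tool, x back, y left; yaw about world z, tilt points it toward +x
    return R.from_euler('z',yaw,degrees=True)*R.from_matrix(np.diag([-1.,1,-1]))*R.from_euler('y',-tilt,degrees=True)
def row(p,Rt,p0,R0):
    d=R0.inv().apply(np.array(p)-p0); a=(R0.inv()*Rt).as_rotvec()*180/np.pi
    return np.round(np.r_[d*1000,a],1)
E
python3 - <<'E'
from h import *
D=np.load("top0.npz");P=pts("top",D["d"]); 
w=(P[...,1]<-.3)&(P[...,1]>-.5)&(P[...,2]>.1)&(P[...,0]>.56)&(P[...,0]<.8); print("box",np.percentile(P[w],1,0),P[w].max(0))
s=bot.sense(); p0=s["position"];R0=R.from_rotvec(s["tcp_rot"])
print(bot.grip_depth, row([.1624,.551,.31],R0,p0,R0))
print(row([.40,0,.31],tool(0),p0,R0)); print(row([.535,-.4035,.30],tool(0),p0,R0))
E
```

```text
box [ 0.6234 -0.4981  0.1068] [ 0.8    -0.3     0.2487]
0.0187 [  0.1  -0.2 -79.5   0.    0.    0. ]
[-383.7 -461.5  -78.8   -0.1   -0.   -16.4]
[-627.3 -810.3  -68.3   -0.1   -0.   -16.4]
```

Request:
apply_moves(commands=[[-1, 0, 0, -0.05, 0, 0, 0], [-1, 0, 0, -0.08, 0, 0, 0], [-1, -0.384, -0.461, -0.08, 0, 0, -16.4], [-1, -0.384, -0.461, -0.08, 0, 0, -16.4], [-1, -0.384, -0.461, -0.08, 0, 0, -16.4], [-1, -0.384, -0.461, -0.08, 0, 0, -16.4], [-1, -0.384, -0.461, -0.08, 0, 0, -16.4], [-1, -0.384, -0.461, -0.08, 0, 0, -16.4], [-1, -0.384, -0.461, -0.08, 0, 0, -16.4], [-1, -0.384, -0.461, -0.08, 0, 0, -16.4], [-1, -0.384, -0.461, -0.08, 0, 0, -16.4], [-1, -0.384, -0.461, -0.08, 0, 0, -16.4]])

```text
t: 1.3
position: [0.3609, 0.0906, 0.3112]
tcp_rot: [0.001, 3.141, 0.001]
contact_force: [0.4, 1.0, -0.6]
width: 0.998
grip_force: 0.0
```

```bash
cat > go.py <<'E'
import sys
from h import *
a=[float(v) for v in sys.argv[1:]]
s=bot.sense(); p0=s["position"];R0=R.from_rotvec(s["tcp_rot"])
print(s["t"],p0,R0.as_matrix().round(3).tolist(),s["joint_positions"],s["contact_force"],s["width"],s["grip_force"])
for i in range(0,len(a),5): print(row(a[i:i+3],tool(a[i+3],a[i+4]),p0,R0))
E
python3 go.py .535 -.4035 .30 0 0
```

```text
1.3 [0.3609 0.0906 0.3112] [[-1.0, 0.0, 0.0], [0.0, 1.0, 0.0], [-0.0, 0.0, -1.0]] [ 0.0581 -0.0805  1.719   0.0003  1.5027 -1.5123] [ 0.3821  1.0455 -0.5726] 0.9984299995386946 0.0
[-174.3 -494.    11.2    0.     0.    -0. ]
```

Request:
apply_moves(commands=[[-1, -0.174, -0.494, 0.01, 0, 0, 0], [-1, -0.174, -0.494, 0.01, 0, 0, 0], [-1, -0.174, -0.494, 0.01, 0, 0, 0], [-1, -0.174, -0.494, 0.01, 0, 0, 0], [-1, -0.174, -0.494, 0.01, 0, 0, 0], [-1, -0.174, -0.494, 0.01, 0, 0, 0], [-1, -0.174, -0.494, 0.01, 0, 0, 0], [-1, -0.174, -0.494, 0.01, 0, 0, 0], [-1, -0.174, -0.494, 0.01, 0, 0, 0], [-1, -0.174, -0.494, 0.01, 0, 0, 0], [-1, -0.174, -0.494, 0.01, 0, 0, 0], [-1, -0.174, -0.494, 0.01, 0, 0, 0]])

```text
t: 2.5
position: [0.535, -0.4052, 0.2985]
tcp_rot: [-0.006, -3.14, -0.001]
contact_force: [0.3, 0.5, -0.8]
width: 1.004
grip_force: 0.0
```

```bash
python3 go.py .535 -.4035 .20 0 0 .535 -.4035 .118 0 0; python3 - <<'E'
from h import *
s=bot.sense(); p,d=bot.grab_frame("wrist"); cv2.imwrite("pics/w1.png",p)
m=cam("wrist"); T=np.array(m["tool_from_camera"]); print(T)
P=pts("wrist",d); P=P@T[:3,:3].T+T[:3,3]; P=R.from_rotvec(s["tcp_rot"]).apply(P.reshape(-1,3)).reshape(P.shape)+s["position"]
z=P[...,2]
# cap: dark within region
for lo,hi in ((.138,.15),(.105,.12)):
    w=(d>0)&(z>lo)&(z<hi)&(P[...,0]<.6)
    k,l,st,c=cv2.connectedComponentsWithStats(w.astype(np.uint8))
    for i in range(1,k):
        if st[i,4]>300: Q=P[l==i]; print(c[i],st[i,4],cv2.minEnclosingCircle((Q[:,:2]*1000).astype(np.float32)),np.median(Q,0))
w=(d>0)&(abs(z-.085)<.004)&(P[...,0]<.62); print(cv2.minAreaRect((P[w][:,:2]*1000).astype(np.float32)))
E
```

```text
2.5 [ 0.535  -0.4052  0.2985] [[-1.0, 0.004, -0.002], [0.004, 1.0, 0.001], [0.002, 0.001, -1.0]] [-0.7514  0.4017  1.1524 -0.0008  1.5895 -2.3186] [ 0.2539  0.5313 -0.8123] 1.0041710946187359 0.0
[-0.2  1.6 98.5  0.  -0.1 -0.2]
[ -0.4   1.5 180.5   0.   -0.1  -0.2]
[[-0.0004 -0.9557 -0.2943  0.0747]
 [ 1.     -0.0001 -0.001  -0.0009]
 [ 0.0009 -0.2943  0.9557 -0.1419]
 [ 0.      0.      0.      1.    ]]
[285.7343 186.1584] 922 ((537.2736206054688, -401.9026184082031), 15.861635208129883) [ 0.5361 -0.402   0.1432]
[364.9222 144.5361] 707 ((504.2036437988281, -326.280517578125), 14.002827644348145) [ 0.5039 -0.3271  0.1131]
[284.9207 169.133 ] 782 ((536.103759765625, -402.08099365234375), 25.299745559692383) [ 0.5254 -0.4035  0.1078]
((521.4017944335938, -363.21002197265625), (84.3033676147461, 168.35101318359375), 22.263675689697266)
```

View pics/w1.png

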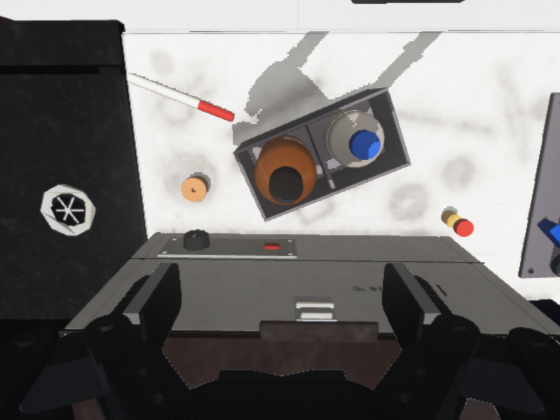

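The wrist view shows the amber cap at (286,186), with the orange cap and pen clear of it. The measured cap centre is (0.537, -0.402), top at 0.143. I descend to it and grip.

Request:
apply_moves(commands=[[-1, -0.002, 0.003, 0.05, 0, 0, 0], [-1, -0.002, 0.003, 0.1, 0, 0, 0], [-1, -0.002, 0.003, 0.13, 0, 0, 0], [-1, -0.002, 0.003, 0.16, 0, 0, 0], [-1, -0.002, 0.003, 0.1765, 0, 0, 0], [-1, -0.002, 0.003, 0.1765, 0, 0, 0], [0, -0.002, 0.003, 0.1765, 0, 0, 0], [1, -0.002, 0.003, 0.1765, 0, 0, 0], [1, -0.002, 0.003, 0.1765, 0, 0, 0], [1, -0.002, 0.003, 0.1765, 0, 0, 0], [1, -0.002, 0.003, 0.1765, 0, 0, 0], [1, -0.002, 0.003, 0.1765, 0, 0, 0]], squeeze=50)

```text
t: 3.75
position: [0.5373, -0.3994, 0.1264]
tcp_rot: [0.001, 3.139, -0.003]
contact_force: [0.5, -0.1, 6.0]
width: 0.352
grip_force: 49.5
```

```bash
python3 go.py
```

```text
3.75 [ 0.5373 -0.3994  0.1264] [[-1.0, 0.001, 0.002], [0.001, 1.0, -0.002], [-0.002, -0.002, -1.0]] [-0.7431  0.4813  1.4473 -0.      1.21   -2.3131] [ 0.5266 -0.0636  5.9673] 0.35181467581360176 49.50953722000122
```

Request:
apply_moves(commands=[[1, 0, 0, -0.005, 0, 0, 0], [1, 0, 0, -0.015, 0, 0, 0], [1, 0, 0, -0.03, 0, 0, 0], [1, 0, 0, -0.05, 0, 0, 0], [1, 0, 0, -0.07, 0, 0, 0], [1, 0, 0, -0.09, 0, 0, 0], [1, 0, 0, -0.11, 0, 0, 0], [1, 0, 0, -0.125, 0, 0, 0], [1, 0, 0, -0.125, 0, 0, 0]])

```text
t: 4.65
position: [0.5374, -0.3991, 0.2521]
tcp_rot: [0.001, 3.139, -0.004]
contact_force: [0.3, -0.3, -4.2]
width: 0.351
grip_force: 50.0
```

```bash
python3 go.py .508 -.025 .245 1.75 0; python3 - <<'E'
from h import *
for n in("scene","top"):
    p,d=bot.grab_frame(n); np.savez(n+"1.npz",p=p,d=d)
    if n=="scene": cv2.imwrite("pics/s1.png",cv2.resize(p[170:330,200:440],None,fx=3,fy=3))
E
```

```text
4.65 [ 0.5374 -0.3991  0.2521] [[-1.0, 0.001, 0.003], [0.0, 1.0, -0.002], [-0.003, -0.002, -1.0]] [-0.7428  0.409   1.2518  0.0002  1.4769 -2.3131] [ 0.3373 -0.3402 -4.2323] 0.35080246495008155 49.993212819099426
[ 29.6 374.1   6.1  -0.1   0.2  -1.8]
```

View pics/s1.png

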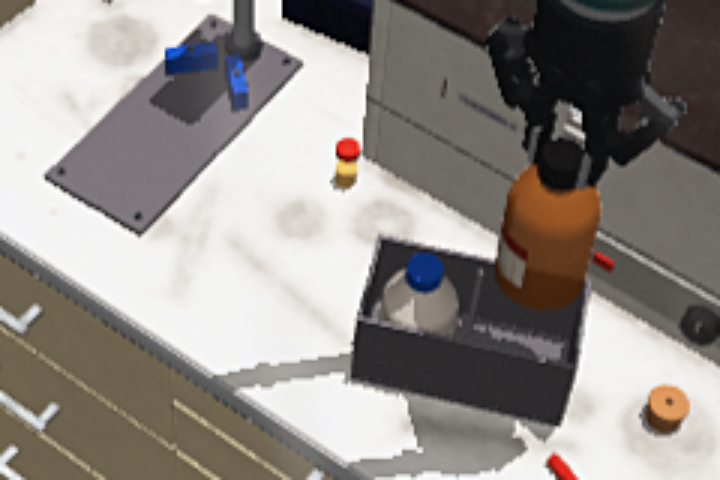

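The crop shows the bottle hanging upright and clear of the carrier, with white and vial undisturbed. Now I carry it over.

Request:
apply_moves(commands=[[1, 0.001, 0.012, 0, 0, 0, 0], [1, 0.004, 0.04, 0, 0, 0, 0], [1, 0.007, 0.08, 0, 0, 0, 0], [1, 0.01, 0.12, 0, 0, 0, -0.6], [1, 0.013, 0.16, 0, 0, 0, -0.8], [1, 0.016, 0.2, 0, 0, 0, -1], [1, 0.019, 0.24, 0, 0, 0, -1.2], [1, 0.022, 0.28, 0, 0, 0, -1.4], [1, 0.025, 0.315, 0, 0, 0, -1.6], [1, 0.028, 0.345, 0, 0, 0, -1.8], [1, 0.0296, 0.365, 0, 0, 0, -1.8], [1, 0.0296, 0.374, 0, 0, 0, -1.8]])

```text
t: 5.95
position: [0.5053, -0.0217, 0.2489]
tcp_rot: [0.052, -3.138, -0.003]
contact_force: [0.1, -0.2, -4.8]
width: 0.35
grip_force: 50.3
```

```bash
python3 go.py .508 -.025 .1304 1.75 0; python3 - <<'E'
from h import *
s=bot.sense(); p,d=bot.grab_frame("wrist"); cv2.imwrite("pics/w2.png",p)
T=np.array(cam("wrist")["tool_from_camera"])
P=pts("wrist",d); P=P@T[:3,:3].T+T[:3,3]; P=R.from_rotvec(s["tcp_rot"]).apply(P.reshape(-1,3)).reshape(P.shape)+s["position"]
np.savez("w2.npz",p=p,d=d,P=P)
hsv=cv2.cvtColor(p,cv2.COLOR_BGR2HSV)
b=(d>0)&(hsv[...,0]>100)&(hsv[...,0]<130)&(hsv[...,1]>130)
k,l,st,c=cv2.connectedComponentsWithStats(b.astype(np.uint8))
for i in range(1,k):
    if st[i,4]>60:
        Q=P[l==i]; Tp=Q[abs(Q[:,2]-.032)<.003]; print(c[i],st[i,4],len(Tp), len(Tp)>5 and cv2.minAreaRect((Tp[:,:2]*1000).astype(np.float32)))
pl=(d>0)&(abs(P[...,2]-.008)<.004)&(p.max(-1)<150)&(hsv[...,1]<70)&(P[...,0]>.3)&(P[...,0]<.75)&(abs(P[...,1])<.15)
k,l,st,c=cv2.connectedComponentsWithStats(pl.astype(np.uint8)); 
for i in range(1,k):
    if st[i,4]>1500: Q=P[l==i]; print("plate",c[i],st[i,4],np.median(Q[:,2]),cv2.minAreaRect((Q[:,:2]*1000).astype(np.float32)),Q.min(0),Q.max(0))
E
```

```text
5.95 [ 0.5053 -0.0217  0.2489] [[-0.999, -0.033, -0.003], [-0.033, 0.999, 0.002], [0.003, 0.002, -1.0]] [-0.1816  0.1628  1.6129  0.0013  1.369  -1.786 ] [ 0.1106 -0.2292 -4.788 ] 0.34967557396515075 50.26895463466644
[ -2.9  -3.6 118.4   0.1  -0.2   0.2]
plate [283.3559 144.1848] 4496 0.007212692032673121 ((497.24969482421875, -22.10958480834961), (85.90441131591797, 110.25505828857422), 1.769540786743164) [ 0.4528 -0.0781  0.004 ] [0.5385 0.0335 0.0107]
```

View pics/w2.png

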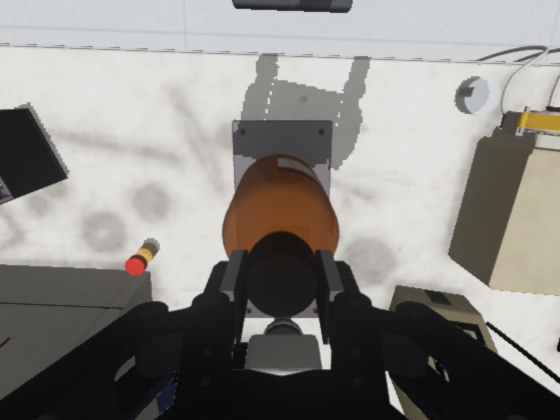

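The wrist view shows the bottle over the plate's front part (plate corners at (240,122) and (330,122)), with the beaker at (470,95), well aside. I lower it gently.

Request:
apply_moves(commands=[[1, 0, 0, 0.015, 0, 0, 0], [1, 0, 0, 0.04, 0, 0, 0], [1, 0, 0, 0.07, 0, 0, 0], [1, 0, 0, 0.09, 0, 0, 0], [1, 0, 0, 0.103, 0, 0, 0], [1, 0, 0, 0.108, 0, 0, 0], [1, 0, 0, 0.111, 0, 0, 0], [1, 0, 0, 0.113, 0, 0, 0], [1, 0, 0, 0.114, 0, 0, 0]])

```text
t: 6.9
position: [0.5078, -0.0248, 0.1363]
tcp_rot: [-0.048, 3.14, -0.0]
contact_force: [-0.2, 0.7, -3.8]
width: 0.351
grip_force: 50.2
```

```bash
python3 go.py
```

```text
6.9 [ 0.5078 -0.0248  0.1363] [[-1.0, -0.031, 0.001], [-0.031, 1.0, -0.0], [-0.001, -0.0, -1.0]] [-0.1858  0.2505  1.7945  0.      1.0952 -1.7873] [-0.2039  0.6973 -3.8134] 0.3506980573696886 50.208595991134644
```

Request:
apply_moves(commands=[[1, 0, 0, 0.001, 0, 0, 0], [1, 0, 0, 0.002, 0, 0, 0], [1, 0, 0, 0.003, 0, 0, 0], [1, 0, 0, 0.004, 0, 0, 0], [1, 0, 0, 0.0045, 0, 0, 0], [1, 0, 0, 0.005, 0, 0, 0]])

```text
t: 7.5
position: [0.5073, -0.0245, 0.1307]
tcp_rot: [0.049, -3.141, -0.0]
contact_force: [0.3, -0.4, -4.1]
width: 0.352
grip_force: 50.2
```

Request:
apply_moves(commands=[[1, 0, 0, 0.0005, 0, 0, 0], [1, 0, 0, 0.001, 0, 0, 0], [1, 0, 0, 0.0015, 0, 0, 0], [1, 0, 0, 0.002, 0, 0, 0]])

```text
t: 7.9
position: [0.5084, -0.0248, 0.1304]
tcp_rot: [-0.048, 3.138, -0.001]
contact_force: [-2.1, -1.2, 8.7]
width: 0.349
grip_force: 51.6
```

Request:
apply_moves(commands=[[1, 0, 0, -0.001, 0, 0, 0], [1, 0, 0, -0.001, 0, 0, 0], [0.2, 0, 0, -0.001, 0, 0, 0], [-0.2, 0, 0, -0.001, 0, 0, 0], [-1, 0, 0, -0.001, 0, 0, 0], [-1, 0, 0, -0.001, 0, 0, 0], [-1, 0, 0, -0.001, 0, 0, 0], [-1, 0, 0, -0.03, 0, 0, 0], [-1, 0, 0, -0.07, 0, 0, 0], [-1, 0, 0, -0.12, 0, 0, 0], [-1, 0, 0, -0.13, 0, 0, 0]])

```text
t: 9.0
position: [0.5103, -0.0251, 0.2646]
tcp_rot: [-0.048, 3.13, -0.003]
contact_force: [-0.1, 0.5, 0.6]
width: 0.996
grip_force: 0.0
```

```bash
python3 go.py .34 -.03 .20 1.75 0 .34 -.03 .20 1.75 65; python3 - <<'E'
from h import *
s=bot.sense(); p,d=bot.grab_frame("wrist"); cv2.imwrite("pics/w3.png",p)
T=np.array(cam("wrist")["tool_from_camera"])
P=pts("wrist",d); P=P@T[:3,:3].T+T[:3,3]; P=R.from_rotvec(s["tcp_rot"]).apply(P.reshape(-1,3)).reshape(P.shape)+s["position"]
Pt=pts("top",0*d+1) if 0 else None
def cap(P,d,n):
    w=(d>0)&(P[...,2]>.14)&(P[...,2]<.156)&(P[...,0]<.58)&(P[...,0]>.45)&(abs(P[...,1]+.025)<.04)
    Q=P[w]; print(n,w.sum(),cv2.minEnclosingCircle((Q[:,:2]*1000).astype(np.float32)),np.median(Q,0))
cap(P,d,"wrist")
p,d=bot.grab_frame("top"); cap(pts("top",d),d,"top"); np.savez("top2.npz",p=p,d=d)
E
```

```text
9.0 [ 0.5103 -0.0251  0.2646] [[-0.999, -0.031, 0.011], [-0.031, 1.0, -0.002], [-0.011, -0.002, -1.0]] [-0.1854  0.1548  1.5839  0.0001  1.3918 -1.7872] [-0.1303  0.4808  0.6277] 0.9961070671108799 0.0
[171.1   0.5  62.7  -0.1   0.6   0. ]
[171.1   0.5  62.7  -0.1 -64.4   0.1]
wrist 1232 ((507.29852294921875, -27.57984161376953), 15.83574104309082) [ 0.506  -0.0275  0.1471]
top 93 ((506.09002685546875, -28.396465301513672), 15.425375938415527) [ 0.5042 -0.0324  0.1471]
```

View pics/w3.png

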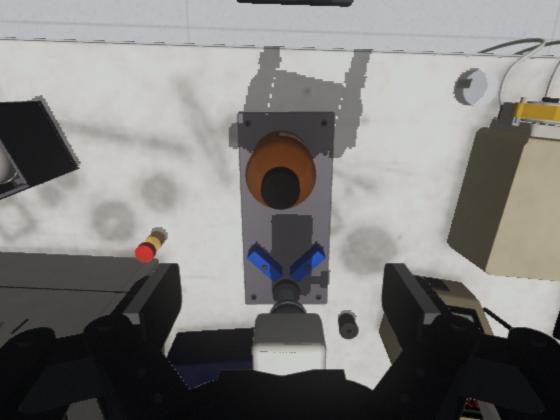

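Bottle stands upright on the plate at (281,180), with the vee blocks at (264,262) and (309,260). I fit the planar arm geometry to check the reachable tilt, and measure the vee from here.

```bash
python3 - <<'E'
from h import *
S=np.array([[.2766,1.5061,.5744,.2304],[-.0805,1.719,.3721,.3112],[.4017,1.1524,.6711,.2985],[.4813,1.4473,.6695,.1264],[.409,1.2518,.6694,.2521],[.1628,1.6129,.5058,.2489],[.2505,1.7945,.5084,.1363]])
A=[];b=[]
for q2,q3,r,z in S:
    q=q2+q3; A+=[[1,0,np.sin(q2),np.sin(q),np.cos(q)],[0,1,np.cos(q2),np.cos(q),-np.sin(q)]]; b+=[r,z]
x,res,_,sv=np.linalg.lstsq(np.array(A),np.array(b),rcond=None); print(x,res,sv)
s=bot.sense(); p,d=bot.grab_frame("wrist")
T=np.array(cam("wrist")["tool_from_camera"])
P=pts("wrist",d)@T[:3,:3].T+T[:3,3]; P=R.from_rotvec(s["tcp_rot"]).apply(P.reshape(-1,3)).reshape(P.shape)+s["position"]
hsv=cv2.cvtColor(p,cv2.COLOR_BGR2HSV)
b=(d>0)&(hsv[...,0]>100)&(hsv[...,0]<130)&(hsv[...,1]>130)&(P[...,0]<.66)
k,l,st,c=cv2.connectedComponentsWithStats(b.astype(np.uint8))
for i in range(1,k):
    if st[i,4]>60:
        Q=P[l==i]; Tp=Q[abs(Q[:,2]-.032)<.004]; print(c[i],len(Tp),cv2.minAreaRect((Tp[:,:2]*1000).astype(np.float32)),cv2.boxPoints(cv2.minAreaRect((Tp[:,:2]*1000).astype(np.float32))).tolist())
E
```

```text
[ 0.0057 -0.2259  0.6257  0.4206  0.0584] [0.] [4.5563 3.7299 0.4085 0.2967 0.2709]
[305.5857 268.3507] 402 ((633.4415893554688, 8.576070785522461), (14.396611213684082, 47.62126922607422), 46.24388122558594) [[611.26513671875, 19.84400749206543], [645.6614990234375, -13.090394973754883], [655.6180419921875, -2.691865921020508], [621.2216796875, 30.242536544799805]]
[264.8889 269.7007] 402 ((635.182373046875, -43.283302307128906), (47.16656494140625, 14.386629104614258), 47.516517639160156) [[613.9498901367188, -55.817108154296875], [624.5596313476562, -65.53351593017578], [656.4148559570312, -30.749496459960938], [645.8051147460938, -21.03308868408203]]
```

Request:
apply_moves(commands=[[-1, 0, 0, 0, 0, -8, 0], [-1, 0, 0, 0, 0, -16, 0], [-1, 0, 0, 0, 0, -24, 0], [-1, 0, 0, 0, 0, -32, 0], [-1, 0, 0, 0, 0, -40, 0], [-1, 0, 0, 0, 0, -48, 0], [-1, 0, 0, 0, 0, -54, 0], [-1, 0, 0, 0, 0, -60, 0], [-1, 0, 0, 0, 0, -60, 0]])

```text
t: 10.05
position: [0.5012, 0.0112, 0.2953]
tcp_rot: [0.004, 2.166, -0.024]
contact_force: [-0.3, 0.9, -0.2]
width: 1.003
grip_force: 0.0
```

```bash
python3 go.py; python3 - <<'E'
from h import *
s=bot.sense(); q=s["joint_positions"]; m=R.from_rotvec(s["tcp_rot"]).as_matrix()
print("tilt",np.degrees(np.arccos(-m[2,2])),"sum",np.degrees(q[1]+q[2]+q[4]))
r=np.hypot(*s["position"][:2]);z=s["position"][2]
S=[[.2766,1.5061,1.3607,.5744,.2304],[-.0805,1.719,1.5027,.3721,.3112],[.4017,1.1524,1.5895,.6711,.2985],[.4813,1.4473,1.21,.6695,.1264],[.409,1.2518,1.4769,.6694,.2521],[.1628,1.6129,1.369,.5058,.2489],[.2505,1.7945,1.0952,.5084,.1363],[*q[[1,2,4]],r,z]]
A=[];b=[]
for q2,q3,q5,r,z in S:
    u=q2+q3;v=u+q5; A+=[[1,0,np.sin(q2),np.sin(u),np.cos(u),np.sin(v)],[0,1,np.cos(q2),np.cos(u),-np.sin(u),np.cos(v)]]; b+=[r,z]
x=np.linalg.lstsq(np.array(A),np.array(b),rcond=None); print(x[0],np.abs(np.array(A)@x[0]-b).max())
E
```

```text
10.05 [0.5012 0.0112 0.2953] [[-0.56, 0.012, 0.828], [-0.006, 1.0, -0.019], [-0.828, -0.015, -0.56]] [-0.2635 -0.2551  2.3017  0.9908  0.2384 -2.7037] [-0.255   0.8519 -0.1774] 1.002724744221252 0.0
tilt 55.93121497061277 sum 130.92532040258646
[0.0155 0.1997 0.6361 0.4097 0.0723 0.4228] 0.009107013243422502
```

```bash
cat > kin.py <<'E'
from h import *
from scipy.optimize import least_squares
E=lambda a,q:R.from_euler(a,q)
def fk(q,k,s4=1,s6=1,s1=1):
    a0,oy,d,A,B,C,ow,L,c1,c4,c6=k
    Rr=E('z',q[0]+c1); p=Rr.apply([a0,oy,d])
    Rr=Rr*E('y',q[1]); p=p+Rr.apply([0,0,A])
    Rr=Rr*E('y',q[2]); p=p+Rr.apply([C,0,B])
    Rr=Rr*E('z',s4*q[3]+c4)*E('y',q[4]); p=p+Rr.apply([0,ow,L])
    return p,Rr*E('z',s6*q[5]+c6)
D=[([1.163,.2766,1.5061,0,1.3607,-.121],[.1624,.551,.2304],[-.4489,-3.1089,.0027]),
([.0581,-.0805,1.719,.0003,1.5027,-1.5123],[.3609,.0906,.3112],[.001,3.141,.001]),
([-.7514,.4017,1.1524,-.0008,1.5895,-2.3186],[.535,-.4052,.2985],[-.006,-3.14,-.001]),
([-.7428,.409,1.2518,.0002,1.4769,-2.3131],[.5374,-.3991,.2521],[.001,3.139,-.004]),
([-.7431,.4813,1.4473,0,1.21,-2.3131],[.5373,-.3994,.1264],[.001,3.139,-.003]),
([-.1858,.2505,1.7945,0,1.0952,-1.7873],[.5078,-.0248,.1363],[-.048,3.14,0]),
([-.2635,-.2551,2.3017,.9908,.2384,-2.7037],[.5012,.0112,.2953],[.004,2.166,-.024])]
def fit(D,s4,s6):
    def f(k):
        o=[]
        for q,p,r in D:
            P,Rr=fk(q,k,s4,s6); o+=list(P-p)+list(.1*(Rr.inv()*R.from_rotvec(r)).as_rotvec())
        return o
    best=None
    for c6 in(0,1.57,3.14,-1.57):
        g=least_squares(f,[0,.07,.2,.63,.41,.07,0,.42,0,0,c6])
        if best is None or g.cost<best.cost: best=g
    return best
if __name__=="__main__":
    for s4 in(1,-1):
        for s6 in(1,-1):
            g=fit(D,s4,s6); print(s4,s6,g.cost,g.x,np.abs(g.fun).max())
E
python3 kin.py
```

```text
1 1 1.3614225051321284e-08 [-0.0001  0.0693  0.1368  0.6297  0.4212  0.0604 -0.      0.3645  0.0001
  0.0001  1.5709] 5.7778698420960756e-05
1 -1 0.03918363483087656 [-0.0045  0.0804  0.1079  0.6186  0.4248  0.05    0.0322  0.3337 -0.0357
 -0.0724  3.211 ] 0.19018393333301434
-1 1 0.018692268984545075 [-0.0133  0.2215 -0.052   0.5428  0.4542 -0.0199 -0.1892  0.1613  0.06
  0.0507  1.8883] 0.1603549154597157
-1 -1 0.04334009206311178 [-0.0159  0.2243 -0.0252  0.5582  0.4527  0.0034 -0.1683  0.1915  0.0364
 -0.0156 -2.7439] 0.21707388881634326
```

```bash
cat > scan.py <<'E'
from kin import *
K=[-.0001,.0693,.1368,.6297,.4212,.0604,0,.3645,.0001,.0001,1.5709]
lo=np.array([-2.89,-.75,.22,-1.18,.11,-2.7])+.04; hi=np.array([2.89,2.08,2.7,4.32,2.71,2.7])-.04
def ik(p,Rt,q0):
    f=lambda q:(lambda P,Q:np.r_[(P-p)*5,(Q.inv()*Rt).as_rotvec()])(*fk(q,K))
    g=least_squares(f,np.clip(q0,lo+.01,hi-.01),bounds=(lo,hi)); return g.x,np.abs(g.fun).max()
seeds=[[0,0,2,.5,1,0],[0,.2,2.2,1.5,1,-1],[0,.4,2.4,3,1,1],[0,.2,2.2,1.5,1,2],[0,.4,2.4,3,1,-2]]
def best(c,ps,th,flip,t=.017,q0=None):
    Rt=tool(ps,th)*E('z',np.pi*flip); p=np.array(c)+t*Rt.apply([0,0,1])
    for q in ([q0] if q0 is not None else seeds):
        x,e=ik(p,Rt,q)
        if e<1e-3: return x
if __name__=="__main__":
    for th in (55,60,65,70):
        for ps in range(-90,91,15):
            for fl in(0,1):
                a=best([.507,-.0265,.058],ps,th,fl)
                if a is None: continue
                b=best([.6026,-.0182,.058],ps,th,fl,q0=a)
                u=best([.507,-.0265,.20],ps,th,fl,q0=a)
                print(th,ps,fl,a,None if b is None else b,None if u is None else u[3:])
E
python3 scan.py
```

```text
55 -90 0 [ 0.3488  0.6451  1.9012 -0.9476  1.2473  0.9814] [ 0.3109  0.7222  1.6803 -0.9384  1.3129  0.8455] [-0.8893  1.4388  0.7259]
55 -30 0 [0.1728 0.5275 2.5666 3.8604 0.9239 1.5325] [0.1505 0.5314 2.346  3.9712 0.7658 1.3333] None
55 -30 1 [ 0.1728  0.5275  2.5666  3.8604  0.9239 -1.6091] [ 0.1505  0.5314  2.346   3.9712  0.7658 -1.8083] None
55 15 0 [-0.6854  0.5481  2.6521  2.2261  0.9949  1.514 ] [-0.4786  0.5227  2.4321  2.2939  0.8286  1.7415] [1.5935 0.7276 2.438 ]
55 15 1 [-0.6854  0.5481  2.6521  2.2261  0.9949 -1.6276] [-0.4786  0.5227  2.4321  2.2939  0.8286 -1.4001] [ 1.5935  0.7276 -0.7036]
55 30 0 [-0.8003  0.5219  2.5037  1.736   0.9361  1.7105] [-0.602   0.5361  2.3148  1.8014  0.8624  1.9183] [1.3081 0.9658 2.4264]
55 30 1 [-0.8003  0.5219  2.5037  1.736   0.9361 -1.4311] [-0.602   0.5361  2.3148  1.8014  0.8624 -1.2233] [ 1.3081  0.9658 -0.7152]
55 45 0 [-0.8232  0.5327  2.3364  1.3495  0.9955  1.8969] [-0.6527  0.5684  2.1613  1.4117  0.9654  2.0742] [1.1076 1.1554 2.3961]
55 45 1 [-0.8232  0.5327  2.3364  1.3495  0.9955 -1.2446] [-0.6527  0.5684  2.1613  1.41
[... 4775 characters left out ...]
3171  1.9378] [1.0848 1.4682 2.1174]
70 60 1 [-0.8833  0.7415  2.1824  1.147   1.3051 -1.3599] [-0.7313  0.7627  2.0159  1.2529  1.3171 -1.2038] [ 1.0848  1.4682 -1.0242]
70 75 0 [-0.8083  0.7675  1.9897  0.9443  1.4364  1.8999] [-0.6849  0.8074  1.8127  1.0383  1.4662  2.045 ] [0.9336 1.6201 2.1495]
70 75 1 [-0.8083  0.7675  1.9897  0.9443  1.4364 -1.2417] [-0.6849  0.8074  1.8127  1.0383  1.4662 -1.0966] [ 0.9336  1.6201 -0.9921]
70 90 0 [-0.7208  0.8084  1.8088  0.7839  1.5852  1.9564] [-0.6197  0.8639  1.6135  0.8736  1.6379  2.0977] [0.8054 1.776  2.1511]
70 90 1 [-0.7208  0.8084  1.8088  0.7839  1.5852 -1.1852] [-0.6197  0.8639  1.6135  0.8736  1.6379 -1.0439] [ 0.8054  1.776  -0.9905]
```

```bash
cat > plan.py <<'E'
from scan import *
s=bot.sense(); q=s["joint_positions"]; p0,R0=fk(q,K); print(p0-s["position"],s["t"])
c=[.507,-.0265,.21]
t=best(c,45,62,1,q0=best([.507,-.0265,.058],45,62,1)); print(q,t)
n=20
for i in range(2,n+1,2):
    P,Q=fk(q+(t-q)*i/n,K); print(i,P, row(P,Q,p0,R0))
E
python3 plan.py
```

```text
[-0. -0. -0.] 10.05
[-0.2635 -0.2551  2.3017  0.9908  0.2384 -2.7037] [-0.8824  0.2647  2.2247  1.1889  1.2437 -0.8792]
2 [0.5047 0.0113 0.2651] [23.   0.6 19.9 -2.5  4.7 14.2]
4 [0.5067 0.0119 0.2391] [43.4  1.6 36.  -4.3  9.6 28.8]
6 [0.5077 0.0128 0.2178] [60.6  2.8 48.8 -5.7 14.4 43.7]
8 [0.5082 0.0136 0.2013] [73.9  3.9 58.4 -6.6 19.3 58.7]
10 [0.5089 0.0138 0.1898] [83.   4.4 65.4 -7.2 24.3 73.9]
12 [0.5098 0.0129 0.1833] [87.9  3.5 69.9 -7.6 29.4 89. ]
14 [0.5113 0.0101 0.1815] [ 88.6   0.8  72.2  -7.8  34.8 104.1]
16 [0.5133 0.0048 0.1843] [ 85.2  -4.5  72.3  -7.9  40.6 119.1]
18 [ 0.5155 -0.0037  0.1913] [ 78.2 -13.1  70.4  -8.1  46.9 133.7]
20 [ 0.5176 -0.0159  0.202 ] [ 68.2 -25.5  66.4  -8.3  54.  147.8]
```

```bash
cat >> plan.py <<'E'
print("raised")
for i in (1,2,3,4,5,6,7,8,9,10,11,12):
    P,Q=fk(q+(t-q)*i/n,K); f=min(1,i/6); P=p0+f*(np.array([.46,-.03,.32])-p0); print(row(P,Q,p0,R0))
E
python3 plan.py | sed -n '/raised/,$p'
```

```text
raised
[ 0.5 -7.  -7.9 -1.3  2.4  7.1]
[  1.  -14.  -15.7  -2.5   4.7  14.2]
[  1.4 -21.  -23.6  -3.4   7.1  21.5]
[  1.9 -28.1 -31.4  -4.3   9.6  28.8]
[  2.4 -35.1 -39.3  -5.   12.   36.2]
[  2.9 -42.1 -47.2  -5.7  14.4  43.7]
[  2.9 -42.1 -47.2  -6.2  16.8  51.2]
[  2.9 -42.1 -47.2  -6.6  19.3  58.7]
[  2.9 -42.1 -47.2  -6.9  21.8  66.3]
[  2.9 -42.1 -47.2  -7.2  24.3  73.9]
[  2.9 -42.1 -47.2  -7.4  26.8  81.5]
[  2.9 -42.1 -47.2  -7.6  29.4  89. ]
```

Request:
apply_moves(commands=[[-1, 0, -0.007, -0.008, -1.3, 2.4, 7], [-1, 0.001, -0.014, -0.016, -2.5, 4.7, 14], [-1, 0.001, -0.021, -0.024, -3.4, 7, 21.5], [-1, 0.002, -0.028, -0.031, -4.3, 9.5, 29], [-1, 0.002, -0.035, -0.039, -5, 12, 36], [-1, 0.003, -0.042, -0.047, -5.7, 14.5, 43.5], [-1, 0.003, -0.042, -0.047, -6.2, 17, 51], [-1, 0.003, -0.042, -0.047, -6.6, 19.5, 58.5], [-1, 0.003, -0.042, -0.047, -6.9, 22, 66], [-1, 0.003, -0.042, -0.047, -7.2, 24.5, 74], [-1, 0.003, -0.042, -0.047, -7.4, 27, 81.5], [-1, 0.003, -0.042, -0.047, -7.6, 29.5, 89]])

```text
t: 11.25
position: [0.463, -0.0332, 0.322]
tcp_rot: [1.719, 2.061, 1.083]
contact_force: [-0.4, 0.4, 0.3]
width: 0.998
grip_force: 0.0
```

```bash
cat > plan2.py <<'E'
from scan import *
s=bot.sense(); q=s["joint_positions"]; p0=s["position"];R0=R.from_rotvec(s["tcp_rot"]); print(q,p0,s["t"])
Rt=tool(45,62)*E('z',np.pi)
from scipy.spatial.transform import Slerp
print(np.degrees((R0.inv()*Rt).magnitude()))
a=row(np.array([.46,-.03,.30]),Rt,p0,R0); print(a)
for zz in (.21,.15,.058): print(zz,row(np.array([.507,-.0265,zz])+.017*Rt.apply([0,0,1]),Rt,p0,R0))
E
python3 plan2.py
```

```text
[-0.8583 -0.1544  2.0303  0.8478  1.2492 -1.3149] [ 0.463  -0.0332  0.322 ] 11.25
63.33852491198316
[ -2.  -16.9  14.6  -0.1  20.   60.1]
0.21 [-30.6 -39.5 123.2  -0.1  20.   60.1]
0.15 [-46.4 -79.7 164.9  -0.1  20.   60.1]
0.058 [ -70.7 -141.3  228.7   -0.1   20.    60.1]
```

Request:
apply_moves(commands=[[-1, 0, 0, 0, 0, 2.7, 8], [-1, 0, 0, 0, 0, 5.3, 16], [-1, 0, 0, 0, 0, 8, 24], [-1, 0, 0, 0, 0, 10.7, 32], [-1, 0, 0, 0, 0, 13.3, 40], [-1, 0, 0, 0, 0, 16, 48], [-1, 0, 0, 0, 0, 18.7, 56], [-1, 0, 0, 0, 0, 20, 60.1], [-1, 0, 0, 0, 0, 20, 60.1]])

```text
t: 12.15
position: [0.4629, -0.0332, 0.3217]
tcp_rot: [-2.217, -0.923, -1.331]
contact_force: [-0.1, 0.5, 0.7]
width: 1.006
grip_force: 0.0
```

```bash
python3 plan2.py; python3 - <<'E'
from h import *
p,d=bot.grab_frame("scene"); P=pts("scene",d)
w=(d>0)&(P[...,2]>.135)&(P[...,2]<.156)&(P[...,0]<.56)&(P[...,0]>.45)&(abs(P[...,1]+.025)<.04); print(w.sum(),w.sum()>3 and cv2.minEnclosingCircle((P[w][:,:2]*1000).astype(np.float32)))
E
```

```text
[-1.0344  0.0295  2.0955  1.0282  1.509  -0.6022] [ 0.4629 -0.0332  0.3217] 12.15
0.19934090604257754
[-19.   -4.4  10.4  -0.1   0.1   0.2]
0.21 [-81.7  26.3 101.2  -0.1   0.1   0.2]
0.15 [-134.6   26.2  129.5   -0.1    0.1    0.2]
0.058 [-215.8   26.   172.8   -0.1    0.1    0.2]
0 False
```

Request:
apply_moves(commands=[[-1, -0.03, 0.01, 0.036, 0, 0, 0], [-1, -0.06, 0.02, 0.072, 0, 0, 0], [-1, -0.082, 0.026, 0.101, 0, 0, 0], [-1, -0.108, 0.026, 0.115, 0, 0, 0], [-1, -0.1345, 0.026, 0.1295, 0, 0, 0], [-1, -0.1345, 0.026, 0.1295, 0, 0, 0]])

```text
t: 12.8
position: [0.5181, -0.0148, 0.1413]
tcp_rot: [-2.216, -0.925, -1.328]
contact_force: [0.6, -0.2, 0.2]
width: 0.997
grip_force: 0.0
```

```bash
python3 plan2.py; python3 - <<'E'
from h import *
p,d=bot.grab_frame("scene"); q,_=bot.grab_frame("wrist")
cv2.imwrite("pics/c4.png",np.hstack([cv2.resize(p[130:290,170:370],(500,400)),cv2.resize(q,(300,225))[:].copy() if 0 else cv2.copyMakeBorder(cv2.resize(q,(300,225)),0,175,0,0,0)]))
E
```

```text
[-0.8783  0.3952  2.2911  1.2576  1.1744 -1.0776] [ 0.5181 -0.0148  0.1413] 12.8
0.31377668621439625
[ 115.6  -30.4 -120.4   -0.2    0.1    0.2]
0.21 [ 53.1   0.5 -29.6  -0.2   0.1   0.2]
0.15 [ 0.2  0.4 -1.3 -0.2  0.1  0.2]
0.058 [-81.    0.3  42.1  -0.2   0.1   0.2]
```

View pics/c4.png

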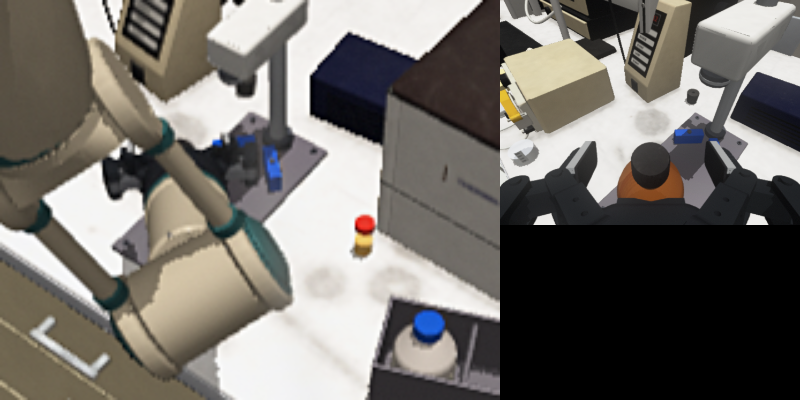

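The view shows the fingers straddling the bottle, cap midway between them in the wrist inset at (650,165). I descend to the body and close lightly.

Request:
apply_moves(commands=[[-1, -0.02, 0, 0.0105, 0, 0, 0], [-1, -0.04, 0, 0.021, 0, 0, 0], [-1, -0.06, 0, 0.0315, 0, 0, 0], [-1, -0.073, 0, 0.038, 0, 0, 0], [-1, -0.081, 0, 0.042, 0, 0, 0], [-1, -0.081, 0, 0.042, 0, 0, 0], [-1, -0.081, 0, 0.042, 0, 0, 0]])

```text
t: 13.6
position: [0.5193, -0.0173, 0.0544]
tcp_rot: [-2.217, -0.931, -1.338]
contact_force: [0.2, 0.3, -0.5]
width: 1.0
grip_force: 0.0
```

```bash
python3 go.py
```

```text
13.6 [ 0.5193 -0.0173  0.0544] [[0.324, 0.709, 0.626], [0.34, -0.705, 0.623], [0.883, 0.011, -0.47]] [-0.8816  0.6157  2.3598  1.3916  1.1044 -1.3975] [ 0.2218  0.2836 -0.4823] 0.9998486527961704 0.0
```

Request:
apply_moves(commands=[[-0.8, 0, 0, 0, 0, 0, 0], [-0.7, 0, 0, 0, 0, 0, 0], [-0.62, 0, 0, 0, 0, 0, 0], [-0.56, 0, 0, 0, 0, 0, 0], [-0.5, 0, 0, 0, 0, 0, 0], [-0.3, 0, 0, 0, 0, 0, 0], [0, 0, 0, 0, 0, 0, 0], [0, 0, 0, 0, 0, 0, 0]], squeeze=20)

```text
t: 14.4
position: [0.5185, -0.0163, 0.0535]
tcp_rot: [-2.216, -0.928, -1.336]
contact_force: [-3.6, -1.5, 4.5]
width: 0.757
grip_force: 21.9
```

```bash
python3 go.py; python3 - <<'E'
from scan import *
s=bot.sense(); p0=s["position"];R0=R.from_rotvec(s["tcp_rot"])
for d in ([.02,.001,0],[.05,.0045,0],[.09,.008,0],[.095,.0085,0]): print(d,row(p0+d,R0,p0,R0))
p,dd=bot.grab_frame("top"); P=pts("top",dd)
q,d=bot.grab_frame("wrist")
T=np.array(cam("wrist")["tool_from_camera"]); P=R0.apply((pts("wrist",d)@T[:3,:3].T+T[:3,3]).reshape(-1,3)).reshape(420,560,3)+p0
w=(d>0)&(P[...,2]>.125)&(P[...,2]<.156)&(abs(P[...,0]-.507)<.04)&(abs(P[...,1]+.026)<.04); Q=P[w]
top=Q[Q[:,2]>.1455]; print(w.sum(),Q[:,2].max(),len(top),cv2.minEnclosingCircle((top[:,:2]*1000).astype(np.float32)))
E
```

```text
14.4 [ 0.5185 -0.0163  0.0535] [[0.326, 0.71, 0.624], [0.338, -0.704, 0.624], [0.883, 0.007, -0.469]] [-0.8815  0.6185  2.3616  1.3918  1.1045 -1.3988] [-3.6313 -1.4968  4.4957] 0.757102880964625 21.934542870149016
[0.02, 0.001, 0] [ 6.9 13.5 13.1  0.   0.   0. ]
[0.05, 0.0045, 0] [17.8 32.3 34.   0.   0.   0. ]
[0.09, 0.008, 0] [32.  58.2 61.2  0.   0.   0. ]
[0.095, 0.0085, 0] [33.8 61.4 64.6  0.   0.   0. ]
14895 0.14842800708008425 7038 ((507.64794921875, -28.1605224609375), 16.069433212280273)
```

Request:
apply_moves(commands=[[0, 0.0017, 0.0031, 0.0032, 0, 0, 0], [0, 0.0051, 0.0092, 0.0097, 0, 0, 0], [0, 0.0085, 0.0153, 0.0162, 0, 0, 0], [0, 0.0119, 0.0214, 0.0227, 0, 0, 0], [0, 0.0153, 0.0275, 0.0292, 0, 0, 0], [0, 0.0187, 0.0337, 0.0356, 0, 0, 0], [0, 0.0221, 0.0398, 0.0421, 0, 0, 0], [0, 0.0255, 0.0459, 0.0486, 0, 0, 0], [0, 0.0289, 0.052, 0.0551, 0, 0, 0], [0, 0.0289, 0.052, 0.0551, 0, 0, 0]])

```text
t: 15.5
position: [0.6006, -0.009, 0.0536]
tcp_rot: [-2.216, -0.929, -1.338]
contact_force: [1.8, 1.1, 3.7]
width: 0.755
grip_force: 23.4
```

```bash
cat > chk.py <<'E'
from scan import *
s=bot.sense(); p0=s["position"];R0=R.from_rotvec(s["tcp_rot"])
q,d=bot.grab_frame("wrist"); np.savez("wl.npz",q=q,d=d); cv2.imwrite("pics/wl.png",q)
T=np.array(cam("wrist")["tool_from_camera"]); P=R0.apply((pts("wrist",d)@T[:3,:3].T+T[:3,3]).reshape(-1,3)).reshape(420,560,3)+p0
c=p0-.017*R0.apply([0,0,1]); print("axis by TCP",c)
w=(d>0)&(P[...,2]>.125)&(P[...,2]<.156)&(abs(P[...,0]-c[0])<.04)&(abs(P[...,1]-c[1])<.04); Q=P[w]
top=Q[Q[:,2]>.1455]; print("cap",Q[:,2].max(),cv2.minEnclosingCircle((top[:,:2]*1000).astype(np.float32)))
u=R.from_euler('z',1.75,degrees=True)
print("force in stand",u.inv().apply(s["contact_force"]),"stand pos by TCP",u.inv().apply(c-[.6026,-.0182,0])*1000)
for n in ([.001,0,0],[0,.001,0],[0,0,.001]): print(n,(R0.inv().apply(u.apply(n))*1000))
E
python3 go.py; python3 chk.py
```

```text
15.5 [ 0.6006 -0.009   0.0536] [[0.325, 0.71, 0.625], [0.338, -0.704, 0.624], [0.883, 0.009, -0.469]] [-0.7231  0.6315  2.2164  1.4778  1.0871 -1.2484] [1.8461 1.0517 3.714 ] 0.7551882438472479 23.388946009799838
axis by TCP [ 0.59   -0.0196  0.0616]
cap 0.14833590904487182 ((589.7388305664062, -20.87318992614746), 16.312589645385742)
force in stand [1.8774 0.9948 3.714 ] stand pos by TCP [-12.6628  -0.984   61.5567]
[0.001, 0, 0] [0.335  0.6878 0.644 ]
[0, 0.001, 0] [ 0.3283 -0.7258  0.6045]
[0, 0, 0.001] [ 0.8832  0.0089 -0.4689]
```

Request:
apply_moves(commands=[[0, 0.001, 0.0014, 0.0018, 0, 0, 0], [0, 0.0019, 0.0029, 0.0037, 0, 0, 0], [0, 0.0029, 0.0043, 0.0055, 0, 0, 0], [0, 0.0038, 0.0058, 0.0073, 0, 0, 0], [0, 0.0038, 0.0058, 0.0073, 0, 0, 0]])

```text
t: 16.05
position: [0.6087, -0.0068, 0.0535]
tcp_rot: [-2.215, -0.928, -1.336]
contact_force: [-0.0, 1.6, 5.4]
width: 0.753
grip_force: 23.7
```

```bash
python3 go.py; python3 chk.py
```

```text
16.05 [ 0.6087 -0.0068  0.0535] [[0.326, 0.71, 0.624], [0.338, -0.704, 0.625], [0.883, 0.007, -0.469]] [-0.7071  0.6337  2.2017  1.4845  1.0837 -1.2316] [-0.025   1.6122  5.3687] 0.7533281609270186 23.685425212606788
axis by TCP [ 0.5981 -0.0174  0.0615]
cap 0.14830372068092515 ((598.15771484375, -18.334300994873047), 16.2077579498291)
force in stand [0.0243 1.6122 5.3687] stand pos by TCP [-4.4619  0.9373 61.4674]
[0.001, 0, 0] [0.3362 0.6883 0.6428]
[0, 0.001, 0] [ 0.3274 -0.7254  0.6054]
[0, 0, 0.001] [ 0.883   0.0069 -0.4693]
```

Request:
apply_moves(commands=[[0, 0.0003, 0.0007, 0.0006, 0, 0, 0], [0, 0.0007, 0.0014, 0.0013, 0, 0, 0], [0, 0.001, 0.0021, 0.0019, 0, 0, 0], [0, 0.0013, 0.0027, 0.0026, 0, 0, 0], [0, 0.0013, 0.0027, 0.0026, 0, 0, 0]])

```text
t: 16.6
position: [0.6123, -0.0064, 0.0535]
tcp_rot: [-2.215, -0.928, -1.335]
contact_force: [-2.5, 0.0, 4.7]
width: 0.749
grip_force: 23.9
```

```bash
python3 go.py; python3 chk.py
```

```text
16.6 [ 0.6123 -0.0064  0.0535] [[0.326, 0.71, 0.624], [0.337, -0.704, 0.625], [0.883, 0.007, -0.469]] [-0.7013  0.6349  2.1945  1.4863  1.0827 -1.2243] [-2.5431  0.0375  4.7026] 0.7487455282153287 23.889284497126937
axis by TCP [ 0.6017 -0.0171  0.0615]
cap 0.14825082108742768 ((601.4632568359375, -18.091209411621094), 15.94664192199707)
force in stand [-2.5408  0.1152  4.7026] stand pos by TCP [-0.8328  1.1642 61.4653]
[0.001, 0, 0] [0.3363 0.6885 0.6425]
[0, 0.001, 0] [ 0.3272 -0.7252  0.6059]
[0, 0, 0.001] [ 0.8831  0.0065 -0.4691]
```

Request:
apply_moves(commands=[[0, 0.0002, 0.0003, 0.0003, 0, 0, 0], [0, 0.0003, 0.0007, 0.0006, 0, 0, 0], [0, 0.0005, 0.001, 0.001, 0, 0, 0], [0, 0.0007, 0.0014, 0.0013, 0, 0, 0], [0, 0.0007, 0.0014, 0.0013, 0, 0, 0]])

```text
t: 17.15
position: [0.6142, -0.0063, 0.0535]
tcp_rot: [-2.215, -0.928, -1.335]
contact_force: [-3.6, 0.0, 6.7]
width: 0.758
grip_force: 24.1
```

```bash
python3 go.py; python3 chk.py
```

```text
17.15 [ 0.6142 -0.0063  0.0535] [[0.326, 0.71, 0.624], [0.337, -0.704, 0.625], [0.883, 0.006, -0.469]] [-0.6985  0.6354  2.1908  1.487   1.0821 -1.2204] [-3.6359  0.0123  6.7364] 0.7584600280227164 24.086336391046643
axis by TCP [ 0.6036 -0.0169  0.0615]
cap 0.14839171493982686 ((603.4907836914062, -18.00765609741211), 15.968209266662598)
force in stand [-3.6339  0.1233  6.7364] stand pos by TCP [ 0.989   1.2245 61.4885]
[0.001, 0, 0] [0.3364 0.6886 0.6423]
[0, 0.001, 0] [ 0.3272 -0.7251  0.606 ]
[0, 0, 0.001] [ 0.8831  0.0063 -0.4692]
```

Request:
apply_moves(commands=[[0, 0.0002, 0.0003, 0.0003, 0, 0, 0], [0, 0.0003, 0.0007, 0.0006, 0, 0, 0], [0, 0.0005, 0.001, 0.001, 0, 0, 0], [0, 0.0007, 0.0014, 0.0013, 0, 0, 0], [0, 0.0007, 0.0014, 0.0013, 0, 0, 0]])

```text
t: 17.7
position: [0.6147, -0.006, 0.0536]
tcp_rot: [-2.214, -0.928, -1.333]
contact_force: [-15.4, -7.3, 13.2]
width: 0.753
grip_force: 25.6
```

```bash
python3 chk.py
```

```text
axis by TCP [ 0.6041 -0.0166  0.0616]
cap 0.1487057666998839 ((604.505615234375, -17.573476791381836), 16.227506637573242)
force in stand [-15.5843  -6.8302  13.2419] stand pos by TCP [ 1.5303  1.5093 61.6223]
[0.001, 0, 0] [0.3372 0.6894 0.6411]
[0, 0.001, 0] [ 0.327  -0.7244  0.6069]
[0, 0, 0.001] [ 0.8828  0.005  -0.4697]
```

Request:
apply_moves(commands=[[0, -0.0002, 0.0004, -0.0003, 0, 0, 0], [0, -0.0003, 0.0007, -0.0006, 0, 0, 0], [0, -0.0003, 0.0007, -0.0006, 0, 0, 0]])

```text
t: 18.05
position: [0.6146, -0.0062, 0.0536]
tcp_rot: [-2.213, -0.929, -1.333]
contact_force: [-11.9, -3.0, 10.0]
width: 0.752
grip_force: 24.9
```

```bash
python3 chk.py
```

```text
axis by TCP [ 0.604  -0.0168  0.0616]
cap 0.14841821659685345 ((605.0006713867188, -17.989418029785156), 16.226055145263672)
force in stand [-12.0334  -2.6139  10.0303] stand pos by TCP [ 1.4635  1.3129 61.5631]
[0.001, 0, 0] [0.3368 0.6903 0.6404]
[0, 0.001, 0] [ 0.3268 -0.7235  0.608 ]
[0, 0, 0.001] [ 0.883   0.0045 -0.4693]
```

Request:
apply_moves(commands=[[0, 0.0001, 0.0005, 0.0002, 0, 0, 0], [0, 0.0002, 0.001, 0.0003, 0, 0, 0], [0, 0.0002, 0.001, 0.0003, 0, 0, 0]])

```text
t: 18.4
position: [0.6148, -0.0061, 0.0537]
tcp_rot: [-2.212, -0.93, -1.331]
contact_force: [-15.6, -5.4, 12.3]
width: 0.754
grip_force: 25.4
```

```bash
python3 chk.py
```

```text
axis by TCP [ 0.6042 -0.0168  0.0617]
cap 0.14861588569425843 ((604.9622802734375, -18.04408836364746), 16.132553100585938)
force in stand [-15.7279  -4.9649  12.2867] stand pos by TCP [ 1.6641  1.354  61.6501]
[0.001, 0, 0] [0.337  0.6911 0.6394]
[0, 0.001, 0] [ 0.3267 -0.7227  0.609 ]
[0, 0, 0.001] [ 0.883   0.0036 -0.4694]
```

Request:
apply_moves(commands=[[0, -0.0003, 0, -0.0006, 0, 0, 0], [0, -0.0006, -0.0001, -0.0011, 0, 0, 0], [0, -0.0006, -0.0001, -0.0011, 0, 0, 0]])

```text
t: 18.75
position: [0.6151, -0.0071, 0.0535]
tcp_rot: [-2.212, -0.929, -1.333]
contact_force: [-6.2, 1.4, 7.2]
width: 0.756
grip_force: 24.1
```

```bash
python3 chk.py
```

```text
axis by TCP [ 0.6045 -0.0178  0.0615]
cap 0.14840287848846692 ((604.3029174804688, -18.616716384887695), 16.212398529052734)
force in stand [-6.1667  1.6062  7.1533] stand pos by TCP [ 1.9054  0.3267 61.4961]
[0.001, 0, 0] [0.3365 0.6904 0.6404]
[0, 0.001, 0] [ 0.3267 -0.7234  0.6082]
[0, 0, 0.001] [ 0.8832  0.0046 -0.469 ]
```

Request:
apply_moves(commands=[[0, 0.0003, 0.0005, 0.0005, 0, 0, 0], [0, 0.0005, 0.001, 0.001, 0, 0, 0], [0, 0.0005, 0.001, 0.001, 0, 0, 0], [0, 0.0005, 0.001, 0.001, 0, 0, 0]])

```text
t: 19.2
position: [0.6155, -0.0068, 0.0536]
tcp_rot: [-2.212, -0.929, -1.332]
contact_force: [-13.9, -3.9, 11.9]
width: 0.754
grip_force: 25.2
```

```bash
python3 chk.py
```

```text
axis by TCP [ 0.6049 -0.0175  0.0616]
cap 0.1485216704638662 ((605.3997802734375, -18.987979888916016), 16.209413528442383)
force in stand [-13.9767  -3.4874  11.8851] stand pos by TCP [ 2.32    0.6202 61.5823]
[0.001, 0, 0] [0.3371 0.691  0.6395]
[0, 0.001, 0] [ 0.3265 -0.7229  0.609 ]
[0, 0, 0.001] [ 0.8831  0.0035 -0.4693]
```

Request:
apply_moves(commands=[[0, -0.0002, 0.0004, -0.0003, 0, 0, 0], [0, -0.0004, 0.0008, -0.0006, 0, 0, 0], [0, -0.0005, 0.0011, -0.0009, 0, 0, 0], [0, -0.0005, 0.0011, -0.0009, 0, 0, 0]])

```text
t: 19.65
position: [0.6153, -0.007, 0.0536]
tcp_rot: [-2.209, -0.93, -1.331]
contact_force: [-9.0, 2.4, 8.4]
width: 0.756
grip_force: 24.4
```

```bash
python3 chk.py
```

```text
axis by TCP [ 0.6047 -0.0178  0.0616]
cap 0.14845248906300618 ((605.3150634765625, -18.821929931640625), 16.429643630981445)
force in stand [-8.9022  2.701   8.4136] stand pos by TCP [ 2.1517  0.3788 61.5533]
[0.001, 0, 0] [0.3365 0.6924 0.6383]
[0, 0.001, 0] [ 0.3261 -0.7215  0.6108]
[0, 0, 0.001] [ 0.8834  0.0026 -0.4686]
```

Both faces now constrain it (the y force flips sign with almost no motion). I balance the force, release in place, then check.

Request:
apply_moves(commands=[[0, 0.0001, -0.0003, 0.0002, 0, 0, 0], [0, 0.0001, -0.0003, 0.0002, 0, 0, 0], [-0.6, 0.0001, -0.0003, 0.0002, 0, 0, 0], [-1, 0.0001, -0.0003, 0.0002, 0, 0, 0], [-1, 0.0001, -0.0003, 0.0002, 0, 0, 0], [-1, 0.0001, -0.0003, 0.0002, 0, 0, 0]])

```text
t: 20.3
position: [0.6192, -0.0112, 0.0524]
tcp_rot: [-2.219, -0.929, -1.335]
contact_force: [-0.3, -0.6, -0.3]
width: 0.997
grip_force: 0.0
```

```bash
python3 go.py; python3 chk.py; python3 - <<'E'
from h import *
p,d=bot.grab_frame("scene"); q=cv2.imread("pics/wl.png")
cv2.imwrite("pics/c5.png",np.hstack([cv2.resize(p[120:240,200:330],(390,360)),cv2.resize(q[100:420,100:500],(410,328)) if 0 else cv2.resize(q[100:420,100:500],(405,360))]))
E
```

```text
20.3 [ 0.6192 -0.0112  0.0524] [[0.327, 0.709, 0.625], [0.339, -0.705, 0.622], [0.882, 0.008, -0.471]] [-0.6985  0.6383  2.1773  1.4836  1.0795 -1.2099] [-0.282  -0.5813 -0.3038] 0.9972576797879252 0.0
axis by TCP [ 0.6086 -0.0218  0.0604]
cap 0.14836904981335686 ((604.003173828125, -18.661048889160156), 16.09391975402832)
force in stand [-0.2996 -0.5724 -0.3038] stand pos by TCP [ 5.8561 -3.8028 60.4223]
[0.001, 0, 0] [0.3377 0.6868 0.6436]
[0, 0.001, 0] [ 0.3291 -0.7268  0.6029]
[0, 0, 0.001] [ 0.8818  0.0082 -0.4715]
```

View pics/c5.png

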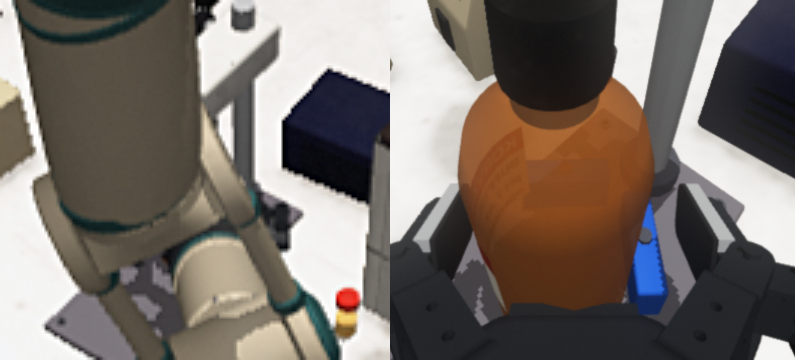

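The wrist view shows the bottle upright in the vee and touching nothing, pads clear on both sides. I centre the gripper and back out along the tool axis.

Request:
apply_moves(commands=[[-1, 0, -0.003, 0, 0, 0, 0], [-1, 0, -0.005, 0, 0, 0, 0], [-1, 0, -0.005, -0.02, 0, 0, 0], [-1, 0, -0.005, -0.05, 0, 0, 0], [-1, 0, -0.005, -0.08, 0, 0, 0], [-1, 0, -0.005, -0.12, 0, 0, 0], [-1, 0, -0.005, -0.16, 0, 0, 0], [-1, 0, -0.005, -0.2, 0, 0, 0], [-1, 0, -0.005, -0.2, 0, 0, 0]])

```text
t: 21.3
position: [0.4899, -0.1357, 0.1484]
tcp_rot: [-2.223, -0.929, -1.339]
contact_force: [0.9, 0.5, 0.5]
width: 0.998
grip_force: 0.0
```

```bash
python3 - <<'E'
from h import *
s=bot.sense(); print(s["position"],s["contact_force"],s["t"]); R0=R.from_rotvec(s["tcp_rot"])
q,d=bot.grab_frame("wrist"); p,ds=bot.grab_frame("scene")
T=np.array(cam("wrist")["tool_from_camera"]); P=R0.apply((pts("wrist",d)@T[:3,:3].T+T[:3,3]).reshape(-1,3)).reshape(420,560,3)+s["position"]
w=(d>0)&(P[...,2]>.143)&(P[...,2]<.153)&(abs(P[...,0]-.604)<.03)&(abs(P[...,1]+.018)<.03); Q=P[w]
print("cap",len(Q),Q[:,2].max(),cv2.minEnclosingCircle((Q[:,:2]*1000).astype(np.float32)))
# body axis at z 50-80: fit circle r=33
w=(d>0)&(P[...,2]>.04)&(P[...,2]<.08)&(np.hypot(P[...,0]-.604,P[...,1]+.0185)<.037); Q=P[w]
from scipy.optimize import least_squares
g=least_squares(lambda c:np.hypot(Q[:,0]-c[0],Q[:,1]-c[1])-.033,[.604,-.018],loss='soft_l1',f_scale=.001); print("body",len(Q),g.x)
hsv=cv2.cvtColor(q,cv2.COLOR_BGR2HSV)
b=(d>0)&(hsv[...,0]>100)&(hsv[...,0]<130)&(hsv[...,1]>130)&(abs(P[...,2]-.032)<.003)&(P[...,0]<.67)&(abs(P[...,1])<.09)
k,l,st,c=cv2.connectedComponentsWithStats(b.astype(np.uint8))
for i in range(1,k):
    if st[i,4]>60: print(st[i,4],cv2.boxPoints(cv2.minAreaRect((P[l==i][:,:2]*1000).astype(np.float32))).round(1).tolist())
cv2.imwrite("pics/c6.png",np.hstack([cv2.resize(p[130:290,180:400],(440,320)),cv2.resize(q,(360,320))]))
E
```

```text
[ 0.4899 -0.1357  0.1484] [0.8857 0.4864 0.5444] 21.3
cap 740 0.1484635258402091 ((603.3833618164062, -18.958942413330078), 16.20705795288086)
body 2020 [ 0.6049 -0.0186]
348 [[614.0, -56.20000076293945], [623.7999877929688, -65.69999694824219], [656.2000122070312, -32.400001525878906], [646.4000244140625, -22.899999618530273]]
```

View pics/c6.png

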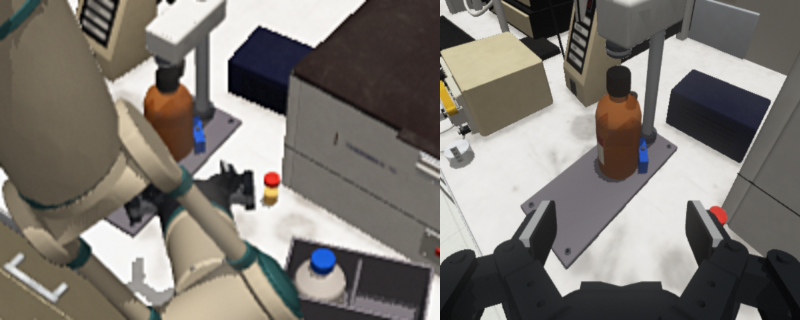

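The pictures show the bottle upright under the chuck against the vee, vial and white bottle in place. Its measured axis is about 33 mm, one body radius, from both faces.

```bash
python3 -c "
from bench import bot
print(bot.hand_in())"
```

```text
the job is handed in; nothing more can be done
None
```

The amber bottle is standing upright, released, in the blue vee. Contact forces and the final pictures indicate it touches both faces. The white bottle, vial and beaker were not touched, and the job is handed in at about 21 s on the robot's clock.

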